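# Clip the jaw case shut

### The arm

A 7-joint arm with a two-finger parallel gripper is mounted at the origin on the work surface. World frame = base frame: x ahead of the robot, y to its left, z up, the work surface at z = 0. Lengths are in m, angles in rad, forces in N, time in s.
With the tool pointing down it reaches from about 0.4 to 0.85 m from the base axis. Payload 4.5 kg.
Tool frame: the origin (TCP) lies between the finger pads; the fingertips stand 11 mm ahead of it and the grasp point (between the pads) lies 8 mm behind it (r.nose_length is the distance from the TCP to the fingertips, in m); z points along the fingers, y is the line along which they close (so a half turn about z gives the same grasp; the last joint's range is limited). The gripper opens to 88 mm and grips with 3 to 60 N. Pads are 18 mm wide; open, the fingers measure 123 mm over their backs; the gripper's body (75 mm by 187 mm) begins 45 mm behind the grasp point.
Start: joints at [1.168, 0.689, -0.195, 1.565, 0.157, 0.902, -0.215], TCP at [0.264, -0.566, 0.228] pointing down, gripper open.
Joint ranges: [-3.01, 3.01], [-0.46, 2.08], [-1.47, 1.51], [0.13, 2.56], [-1, 4.14], [0.04, 2.09], [-2.66, 2.66]. Speed limits (rad/s): [2.57, 2.57, 3.14, 3.14, 3.14, 3.14, 3.14].

### API

Orientations are given as a unit quaternion [x, y, z, w].
In Python, from plant import get_state, snapshot, camera_model, r gives the robot as it stands.
- The arm moves only by the shell command python3 -m inch 'ROWS' [FORCE]. ROWS is text: rows parted by semicolons, each of 7 numbers parted by spaces: the opening, from -1 (shut) to 1 (fully open), then the shift along the tool's x, y, z in m, then the turn, a rotation vector about the tool's x, y, z in rad. A call has 1 to 20 rows; each row shifts and turns the commanded pose from where the row before left it, along the tool's axes as they then stand; what a row does not reach is not made up. A row lasts 1/12 s, in which the tool goes at most 41.7 mm and 7.16 degrees, less where a joint would pass 70% of its speed; a pose out of reach is approached as far as the arm can. A call is refused whole if a number of a shift passes 0.0417 or a number of a turn 0.125, either way. A call with a gripper value outside its range is refused whole. The fingers move at their own pace and stop on an object; FORCE is the grip in N (left out, the last holds). Time passes only in rows, so rows that do not move let the fingers close. It gives the time, the measured TCP pose, the force, the opening and the grip force at its end, in the units of the state.
- get_state(): the state, without advancing time (a new reading comes with each control period).
- snapshot(name): name is "scene" or "top" or "wrist"; returns (picture, depth): 400x640x3 uint8, red, green, blue; 400x640 float32, m along the optical axis (not along the pixel's ray), 0 where there is no reading.
- camera_model(name): a dict with "intrinsics" (3x3 intrinsics, pixels), "dist" ([k1, k2, p1, p2, k3] as OpenCV has them; the pictures are not rectified), "view" (4x4, takes a point from world to camera coordinates). Camera axes: x right, y down, z forward; pixel columns grow to the right and rows downward; lengths in m; the calibration is good to about 2 mm. A picture is of the moment at which its call begins: read the wrist's pose just before it. camera_model takes no time and is no camera call; for the wrist camera it gives the pose at the moment of the call.
- r.finish_job(): hands the job in; it is judged then, once.
The state is a dict: "clock": time; "q": joint angles; "qd": joint speeds; "joint_torque": joint torques, N m; "tool_pos": TCP position; "eef_rot": TCP orientation; "contact_force": force on the tool from outside, world axes, zero at the start; "moment": the same for the moment, N m; "opening": opening from 0.0 (shut) to 1.0 (fully open); "finger_force": force on a finger pad.
Only numpy, scipy, OpenCV 4.12 (cv2) and the standard library are available. Lean on these libraries where they do the work, as an engineer would, in place of code of your own. Each camera call takes 0.05 s, during which the arm holds its last target. There are 200 camera calls.

### The job

The lid of the black chuck-jaw case on the turning bench is on, but its grey rim is still standing proud on all four sides. Press the four rim sections down with a fingertip, one after another, until each has clicked fully shut, flush with the corners of the lid. Do not pick the case up or shove it out of its place, leave the things around it alone, and finish with the hand clear.

Things in the scene. Friction and masses are not known exactly. Their poses are not given: they have to be found in the camera images.
- case: the chuck-jaw case: black plastic box 152 x 212 mm, about 0.75 kg, loose on the bench, with a grey clip-on lid 163 x 223 mm. Origin: centre of its underside; z up, y along its longer side. The lid's centre panel (104 x 164 mm) is sunk, 75 mm above the bench; the fixed corner pieces, and the rim sections when shut, are level at 78 mm.
- rim_near (a joint): angle (rad) of the lid's rim section along the long side at the case's -x: grey strip 150 mm long, 31 mm wide, hinged along its inner edge at the centre panel. 0 = shut, level with the corners, a firm stop; under 0.06 counts as clicked. Starts up, at 0.22 to 0.40 (0.40: outer edge 12 mm proud). A tight fit that stays where it is left.
- press_near (a point): point on top of rim section rim_near, mid-length, 22 mm out from its hinge (9 mm in from its outer edge); moves with it: 83 to 87 mm above the bench when up, 78 mm when shut. Pushing straight down here takes about 8 N all the way, more nearer the hinge. Its x axis points out from the case, its z out of the section's top.
- rim_far (a joint): angle (rad) of the lid's rim section along the long side at the case's +x: grey strip 150 mm long, 31 mm wide, hinged along its inner edge at the centre panel. 0 = shut, level with the corners, a firm stop; under 0.06 counts as clicked. Starts up, at 0.22 to 0.40 (0.40: outer edge 12 mm proud). A tight fit that stays where it is left.
- press_far (a point): point on top of rim section rim_far, mid-length, 22 mm out from its hinge (9 mm in from its outer edge); moves with it: 83 to 87 mm above the bench when up, 78 mm when shut. Pushing straight down here takes about 8 N all the way, more nearer the hinge. Its x axis points out from the case, its z out of the section's top.
- rim_left (a joint): angle (rad) of the lid's rim section along the short side at the case's +y: grey strip 90 mm long, 31 mm wide, hinged along its inner edge at the centre panel. 0 = shut, level with the corners, a firm stop; under 0.06 counts as clicked. Starts up, at 0.22 to 0.40 (0.40: outer edge 12 mm proud). A tight fit that stays where it is left.
- press_left (a point): point on top of rim section rim_left, mid-length, 22 mm out from its hinge (9 mm in from its outer edge); moves with it: 83 to 87 mm above the bench when up, 78 mm when shut. Pushing straight down here takes about 8 N all the way, more nearer the hinge. Its x axis points out from the case, its z out of the section's top.
- rim_right (a joint): angle (rad) of the lid's rim section along the short side at the case's -y: grey strip 90 mm long, 31 mm wide, hinged along its inner edge at the centre panel. 0 = shut, level with the corners, a firm stop; under 0.06 counts as clicked. Starts up, at 0.22 to 0.40 (0.40: outer edge 12 mm proud). A tight fit that stays where it is left.
- press_right (a point): point on top of rim section rim_right, mid-length, 22 mm out from its hinge (9 mm in from its outer edge); moves with it: 83 to 87 mm above the bench when up, 78 mm when shut. Pushing straight down here takes about 8 N all the way, more nearer the hinge. Its x axis points out from the case, its z out of the section's top.
- wax_tin: round steel wax tin with a paper label, 72 mm across, 50 mm tall, standing near the case's left end; a bystander, to be left where it is. Origin: on its underside.
- turned_bowl: turned wooden bowl, 116 mm across, 50 mm tall, beyond the case; a bystander, to be left where it is. Origin: on its underside.
- chuck_key: steel T-shaped chuck key, about 105 mm long with a 70 mm cross-bar, 12 mm thick, lying near the case's right end; a bystander, to be left where it is. Origin: on its underside.
- sanding_block: cork sanding block, 60 x 95 x 30 mm, lying beyond the case; a bystander, to be left where it is. Origin: on its underside.
- screwdriver: screwdriver lying on the left of the bench; a bystander, to be left where it is. Origin: on its underside.
- blank: square wooden spindle blank, 150 x 45 x 45 mm, lying on the right of the bench; a bystander, to be left where it is. Origin: on its underside.
- offcut: wooden disc, 80 mm across, 25 mm thick, lying on the right of the bench; a bystander, to be left where it is. Origin: on its underside.

How it is judged:
By the outcome, as a careful person would: the job done as asked, in the order asked, and still so for the second after the job is handed in, with the robot touching nothing.
It also fails if it takes over 42 s, if anything falls off the work surface, if the arm or the gripper's body presses on something with over 40 N, if the wrist force passes 120 N, or if a joint passes its speed limit or range.

## Working session

There is one attempt and no reset: what is moved stays moved. The work goes in short steps, Python scripts to look and compute and a shell command to move; the robot and the scene stay as the last step left them, time stands still between calls to the robot, and variables do not carry over. Pictures are saved under pics/ and viewed, at most 10 in all, crops included, and the job is handed in when it is done.

```bash
mkdir -p pics; ls; python3 - <<'E'
from plant import *
import cv2,numpy as np
for n in("top","scene"):
    p,d=snapshot(n); cv2.imwrite(f"pics/{n}0.png",p[:,:,::-1]); np.save(f"{n}0.npy",d); np.save(f"{n}p0.npy",p)
    m=camera_model(n); print(n,np.round(m["intrinsics"],1).tolist(),m["dist"],np.round(m["view"],3).tolist())
s=get_state();print(s)
E
```

```text
pics
top [[467.7, 0.0, 329.0], [0.0, 467.7, 199.3], [0.0, 0.0, 1.0]] [0.02453512 0.         0.         0.         0.        ] [[0.004, -1.0, 0.004, -0.004], [-0.998, -0.004, -0.065, 0.541], [0.065, -0.003, -0.998, 1.444], [0.0, 0.0, 0.0, 1.0]]
scene [[401.0, 0.0, 317.1], [0.0, 401.0, 198.3], [0.0, 0.0, 1.0]] [-0.01787429  0.          0.          0.          0.        ] [[-0.105, 0.994, -0.01, 0.046], [0.858, 0.086, -0.506, -0.448], [-0.502, -0.062, -0.863, 1.446], [0.0, 0.0, 0.0, 1.0]]
{'clock': 0.1, 'q': array([ 1.16779802,  0.68988717, -0.19454437,  1.56622918,  0.15725031,
        0.90249407, -0.21509616]), 'qd': array([ 0.00058583, -0.0004519 ,  0.00105701, -0.00320336, -0.00024778,
       -0.00084659, -0.00286082]), 'joint_torque': array([-3.48895759e-03, -5.28498352e+01, -1.27159931e+00, -1.53838563e+01,
       -5.25820395e-02,  1.93636894e-03,  2.30105275e-05]), 'tool_pos': array([ 0.26413828, -0.56580066,  0.22760182]), 'eef_rot': array([ 9.76237995e-01,  2.16699586e-01, -2.08635779e-04, -7.88839357e-04]), 'contact_force': array([-0.20100963, -0.23389993,  0.4846297 ]), 'moment': array([ 0.00194727, -0.04709024,  0.02916925]), 'finger_force': 0.0, 'opening': 0.9963952350652939}
```

View pics/top0.png

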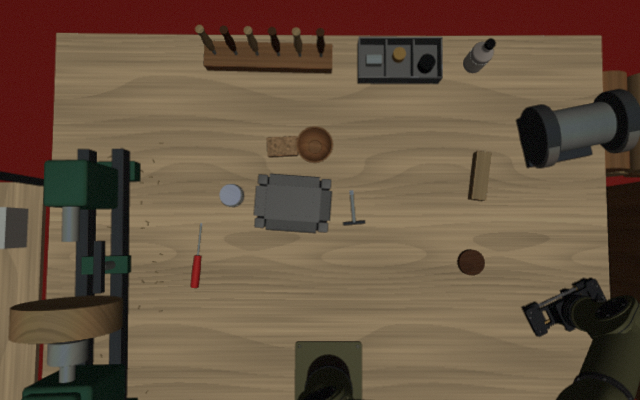

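View pics/scene0.png

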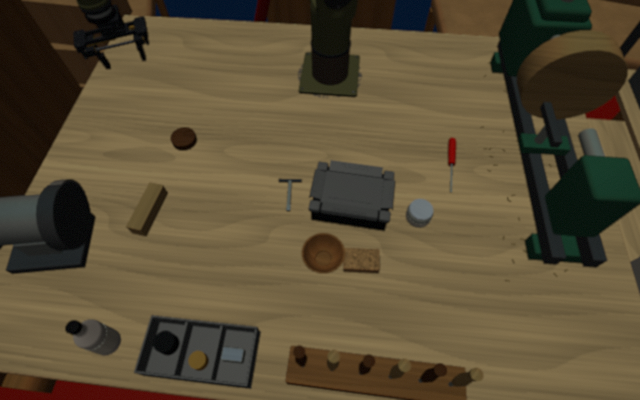

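The top view shows the case lid centred near (293,204), with its corner pieces near (263,180), (324,181), (260,225) and (321,226). The tin is at (231,195), the key at (353,210), and the bowl at (315,144). Next I measure the lid.

```bash
cat > h.py <<'E'
import cv2,numpy as np
from plant import *
def cloud(n,d,m=None):
    m=m or camera_model(n); K,D,V=[np.array(m[k],float) for k in("intrinsics","dist","view")]
    v,u=np.mgrid[0:400,0:640]; uv=np.stack([u,v],-1).reshape(-1,1,2).astype(np.float64)
    n_=cv2.undistortPoints(uv,K,D).reshape(400,640,2)
    P=np.concatenate([n_,np.ones((400,640,1))],-1)*d[...,None]
    return (P-V[:3,3])@V[:3,:3]
E
python3 - <<'E'
from h import *
for n in("top","scene"):
    d=np.load(n+"0.npy"); p=np.load(n+"p0.npy"); W=cloud(n,d)
    box=(abs(W[...,0]-.53)<.15)&(abs(W[...,1]-.08)<.16)&(d>0)
    m=box&(W[...,2]>.068)&(W[...,2]<.1)
    k,l,st,_=cv2.connectedComponentsWithStats(m.astype(np.uint8)); i=1+st[1:,4].argmax(); m=l==i
    q=W[m]; r_=cv2.minAreaRect(q[:,:2].astype(np.float32)*1000); print(n,m.sum(),r_,"z",np.percentile(q[:,2],[5,25,50,75,95]).round(4))
    f=W[(box)&(W[...,2]<.02)]; print("bench z",np.median(f[:,2]))
    a=np.deg2rad(r_[2]); 
    if r_[1][0]>r_[1][1]: a+=np.pi/2
    a=(a+np.pi/2)%np.pi-np.pi/2
    c=np.array(r_[0])/1000; R=np.array([[np.cos(a),-np.sin(a)],[np.sin(a),np.cos(a)]]); print("yaw",np.rad2deg(a))
    loc=(q[:,:2]-c)@R
    for nm,x,y in(("c",0,0),("near",-.074,0),("far",.074,0),("left",0,.104),("right",0,-.104)):
        s=(abs(loc-[x,y])<[.006 if nm in("near","far") else .03,.006 if nm in("left","right") else .04]).all(1)
        print(nm,(c+R@[x,y]).round(4),np.median(q[s,2]).round(4),s.sum())
E
```

```text
top 4017 ((526.341796875, 109.59893035888672), (230.57566833496094, 170.3636474609375), 86.12680053710938) z [0.0702 0.0738 0.0768 0.0806 0.0858]
bench z -0.0012441563987736297
yaw -3.873199462890617
c [0.5263 0.1096] 0.0749 524
near [0.4525 0.1146] 0.0846 108
far [0.6002 0.1046] 0.0827 105
left [0.5334 0.2134] 0.0836 81
right [0.5193 0.0058] 0.0835 82
scene 4196 ((528.1996459960938, 109.10543823242188), (230.6700439453125, 170.81492614746094), 85.82508087158203) z [0.0723 0.0747 0.0771 0.0811 0.0856]
bench z -0.0005518772023084311
yaw -4.174919128417954
c [0.5282 0.1091] 0.0755 534
near [0.4544 0.1145] 0.0851 126
far [0.602  0.1037] 0.0841 106
left [0.5358 0.2128] 0.0841 85
right [0.5206 0.0054] 0.0838 80
```

The lid centre is about (0.527, 0.109) with yaw about -4°. The panel reads 75 mm and all four rims read 83–85 mm, which agrees with the sizes given. Next I close the fingers and travel over towards the near rim.

```bash
python3 -m inch '-1 .023 -.0268 0 0 0 0;-1 .023 -.0268 0 0 0 0;-1 .023 -.0268 0 0 0 0;-1 .023 -.0268 0 0 0 0;-1 .023 -.0268 0 0 0 0;-1 .023 -.0268 0 0 0 0;-1 .023 -.0268 0 0 0 0;-1 .023 -.0268 0 0 0 0;-1 .023 -.0268 0 0 0 0;-1 .023 -.0268 0 0 0 0;-1 .023 -.0268 0 0 0 0;-1 .023 -.0268 0 0 0 0;-1 .023 -.0268 0 0 0 0;-1 .023 -.0268 0 0 0 0;-1 .023 -.0268 0 0 0 0;-1 .023 -.0268 0 0 0 0;-1 .023 -.0268 0 0 0 0;-1 .023 -.0268 0 0 0 0;-1 .023 -.0268 0 0 0 0;-1 0 0 0 0 0 0' 10
```

```text
clock: 1.77
tool_pos: [0.4471, 0.0885, 0.2285]
eef_rot: [0.975, 0.222, 0.002, -0.002]
contact_force: [0.2, 0.9, 0.5]
opening: 0.005
finger_force: 0.0
```

```bash
python3 -m inch '-1 0 0 0 0 0 .1035;-1 0 0 0 0 0 .1035;-1 0 0 0 0 0 .1035;-1 0 0 0 0 0 .1035;-1 0 0 0 0 0 .1035;-1 0 0 0 0 0 0;-1 0 0 0 0 0 0'; python3 - <<'E'
from h import *
m=camera_model("wrist");p,d=snapshot("wrist");cv2.imwrite("pics/w1.png",p[:,:,::-1]);W=cloud("wrist",d,m)
np.save("w1.npy",W);np.save("d1.npy",d)
print(np.round(m["view"],3).tolist())
E
```

```text
clock: 2.35
tool_pos: [0.4447, 0.0798, 0.2282]
eef_rot: [0.999, -0.039, -0.0, 0.0]
contact_force: [-0.3, -0.1, 0.2]
opening: 0.0
finger_force: 0.0
[[-0.079, -0.997, 0.001, 0.113], [-0.959, 0.076, 0.273, 0.382], [-0.272, 0.02, -0.962, 0.509], [0.0, 0.0, 0.0, 1.0]]
```

View pics/w1.png

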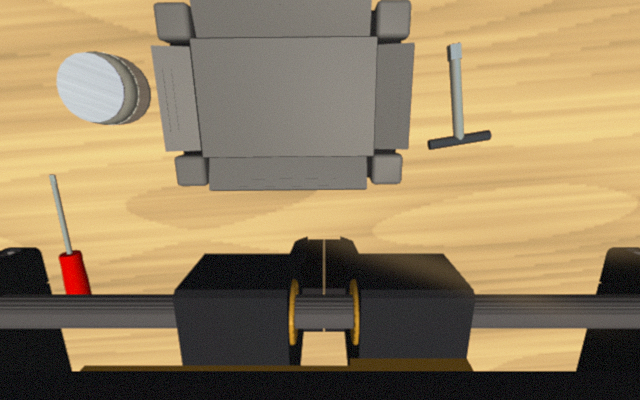

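The wrist view shows the sunk panel with corners near (191,38), (377,37), (373,157) and (201,157), with the fixed corner pieces around it. I cast those pixels onto the z=75 mm plane.

```bash
python3 - <<'E'
from h import *
m=camera_model("wrist");K,D,V=[np.array(m[k],float) for k in("intrinsics","dist","view")]
def cast(uv,z):
    n=cv2.undistortPoints(np.array(uv,float).reshape(-1,1,2),K,D).reshape(-1,2)
    r=np.c_[n,np.ones(len(n))]@V[:3,:3]; o=-V[:3,:3].T@V[:3,3]
    return (o+r*((z-o[2])/r[:,2])[:,None])[:,:2]
P=cast([(191,38),(377,37),(373,157),(201,157)],.075);c=P.mean(0)
print(P.round(4).tolist(),"c",c.round(4),[np.linalg.norm(P[i]-P[i-1]).round(4) for i in range(4)])
v=(P[0]-P[1])+(P[3]-P[2]);a=-np.arctan2(v[0],v[1]);print("yaw",np.rad2deg(a))
R=np.array([[np.cos(a),-np.sin(a)],[np.sin(a),np.cos(a)]])
for l in((-.074,0),(.074,0),(0,.104),(0,-.104)):print((c+R@l).round(4))
W=np.load("w1.npy");g=(W[...,2]>.073)&(W[...,2]<.078)&(abs(W[...,0]-.527)<.03)&(abs(W[...,1]-.109)<.06)
print("panel z",np.median(W[g][:,2]))
loc=(W[...,:2]-c)@R
for nm,x,y in(("near",-.074,0),("far",.074,0),("left",0,.104),("right",0,-.104)):
    s=(abs(loc-[x,y])<.005).all(-1);print(nm,np.median(W[s][:,2]),s.sum())
E
```

```text
[[0.5823, 0.1841], [0.5703, 0.0216], [0.4653, 0.029], [0.4784, 0.1944]] c [0.5241 0.1073] [np.float64(0.1044), np.float64(0.163), np.float64(0.1052), np.float64(0.166)]
yaw -4.3784131637824695
[0.4503 0.1129]
[0.5979 0.1016]
[0.532 0.211]
[0.5162 0.0036]
panel z 0.07667763765018616
near 0.08647897163266899 113
far 0.08465431387161966 171
left 0.0850013651946473 136
right 0.08552946331515993 142
```

```bash
python3 -m inch '-1 .0046 -.0347 0 0 0 0;-1 0 0 .03 0 0 0;-1 0 0 .03 0 0 0;-1 0 0 .03 0 0 0;-1 0 0 .024 0 0 0;-1 0 0 0 0 0 0;-1 0 0 0 0 0 0'
```

```text
clock: 2.98
tool_pos: [0.4517, 0.1139, 0.1138]
eef_rot: [0.999, -0.04, -0.001, 0.0]
contact_force: [0.2, 0.6, -0.0]
opening: 0.007
finger_force: 0.0
```

```bash
python3 -m inch '-1 0 0 .006 0 0 0;-1 0 0 .006 0 0 0;-1 0 0 .003 0 0 0;-1 0 0 .003 0 0 0;-1 0 0 .002 0 0 0;-1 0 0 .002 0 0 0;-1 0 0 .001 0 0 0;-1 0 0 0 0 0 0'
```

```text
clock: 3.65
tool_pos: [0.4523, 0.1141, 0.0912]
eef_rot: [0.999, -0.04, -0.0, 0.0]
contact_force: [-1.2, 0.6, 0.0]
opening: 0.009
finger_force: 0.0
```

```bash
python3 -m inch '-1 0 0 .001 0 0 0;-1 0 0 .001 0 0 0;-1 0 0 .001 0 0 0'; python3 -m inch '-1 0 0 .001 0 0 0;-1 0 0 .001 0 0 0'
```

```text
clock: 3.9
tool_pos: [0.4524, 0.1141, 0.0883]
eef_rot: [0.999, -0.04, 0.0, 0.0]
contact_force: [0.2, 0.7, 0.1]
opening: 0.005
finger_force: 0.0
clock: 4.07
tool_pos: [0.4524, 0.1141, 0.0862]
eef_rot: [0.999, -0.04, 0.0, 0.0]
contact_force: [-1.2, 0.7, 1.3]
opening: 0.005
finger_force: 0.0
```

The force stays near zero with the tip reading 75 mm, so I look before going further.

```bash
python3 - <<'E'
from h import *
print(r.nose_length)
a,_=snapshot("wrist");b,_=snapshot("scene")
b=cv2.resize(b[120:270,260:460],(640,480),interpolation=cv2.INTER_CUBIC)
cv2.imwrite("pics/w2.png",a[:,:,::-1]);cv2.imwrite("pics/s2.png",cv2.convertScaleAbs(b[:,:,::-1],alpha=2))
E
```

```text
0.011
```

View pics/w2.png

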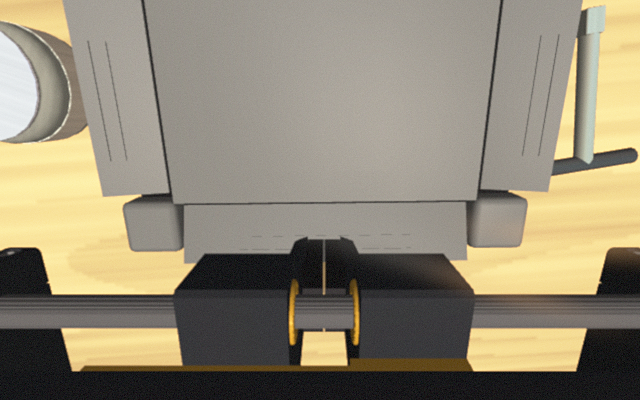

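View pics/s2.png

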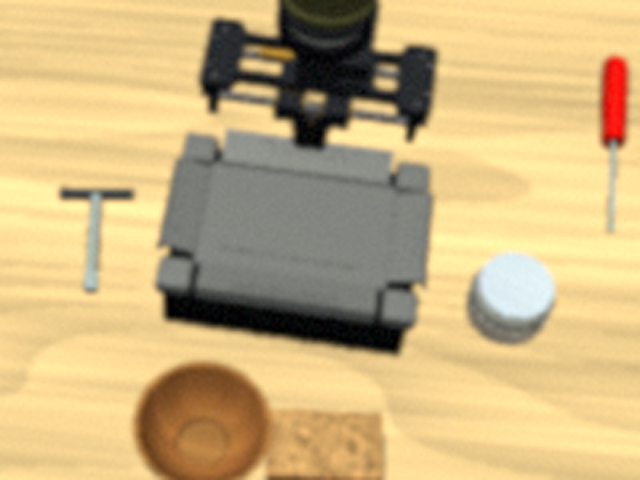

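The fingertips (324,240) are over the near rim, whose outer edge is at row 262, and the case has not moved. I read the rim's height from the depth.

```bash
cat >> h.py <<'E'
def heights(c=(.526,.1085),yaw=-4.2):
    m=camera_model("wrist");p,d=snapshot("wrist");W=cloud("wrist",d,m);W[d==0]=np.nan
    a=np.deg2rad(yaw);R=np.array([[np.cos(a),-np.sin(a)],[np.sin(a),np.cos(a)]]);loc=(W[...,:2]-c)@R
    def z(x,y,t=.004):
        s=(abs(loc-[x,y])<t).all(-1);return np.round(np.nanmedian(W[s][:,2])*1000,1) if s.sum()>5 else None
    print("panel",z(-.03,0,.01),"corners",[z(sx*.067,sy*.097,.005) for sx in(-1,1) for sy in(-1,1)])
    for nm,f in(("near",lambda o,t:(-.052-o,t)),("far",lambda o,t:(.052+o,t)),("left",lambda o,t:(t,.082+o)),("right",lambda o,t:(t,-.082-o))):
        print(nm,[[z(*f(o,t)) for o in(.006,.012,.018,.022,.026,.029)] for t in(-.035,.035)])
    print(get_state()["tool_pos"].round(4),get_state()["contact_force"].round(1),get_state()["clock"])
E
python3 -c "
from h import *
heights()"
```

```text
panel 76.7 corners [np.float64(78.6), np.float64(78.6), None, None]
near [[np.float64(81.1), np.float64(82.2), np.float64(84.9), np.float64(86.1), np.float64(86.9), np.float64(87.6)], [np.float64(177.7), np.float64(82.1), np.float64(84.8), np.float64(85.8), np.float64(86.3), np.float64(87.4)]]
far [[None, None, None, None, None, None], [None, None, None, None, None, None]]
left [[np.float64(80.5), np.float64(82.0), np.float64(83.5), np.float64(84.7), np.float64(85.6), np.float64(85.9)], [np.float64(80.2), np.float64(81.8), np.float64(83.5), np.float64(84.7), np.float64(85.5), np.float64(85.7)]]
right [[np.float64(79.8), np.float64(81.6), np.float64(83.5), np.float64(84.6), np.float64(85.9), np.float64(86.4)], [np.float64(79.8), np.float64(81.7), np.float64(83.4), np.float64(84.6), np.float64(85.9), np.float64(86.4)]]
[0.4523 0.1141 0.0862] [-0.3 -0.1 -0.2] 4.2167
```

```bash
python3 - <<'E'
from h import *
m=camera_model("wrist");p,d=snapshot("wrist");W=cloud("wrist",d,m)
K,D,V=[np.array(m[k],float) for k in("intrinsics","dist","view")]
t=get_state()["tool_pos"]
for dz in(0,-.011):
    q=t+[0,0,dz];q2=q+[.009,0,0]
    print([cv2.projectPoints(x.reshape(1,3),cv2.Rodrigues(V[:3,:3])[0],V[:3,3],K,D)[0].ravel().round(1) for x in(q,q2)])
for v in range(228,300,5): print(v,W[v,312].round(4),W[v,337].round(4),d[v,312].round(3))
s=camera_model("scene");p,d=snapshot("scene");W=cloud("scene",d,s)
g=(abs(W[...,0]-t[0])<.03)&(abs(W[...,1]-t[1])<.02);print(np.c_[np.argwhere(g),W[g].round(3)][::4])
E
```

```text
[array([321.1, 244.7]), array([319.6, 228.8])]
[array([321.2, 236.8]), array([319.9, 221.7])]
228 [0.4609 0.1183 0.0831] [0.4595 0.1051 0.0821] 0.17
233 [0.4584 0.1185 0.0839] [0.4573 0.1053 0.0839] 0.17
238 [0.4557 0.1187 0.0842] [0.455  0.1055 0.0852] 0.171
243 [0.4606 0.1176 0.1024] [0.4598 0.1059 0.1029] 0.152
248 [0.4605 0.1175 0.1079] [0.4593 0.1061 0.1072] 0.147
253 [0.4601 0.1173 0.1123] [0.4596 0.1063 0.1133] 0.143
258 [0.4603 0.1171 0.1179] [0.459  0.1065 0.117 ] 0.137
263 [0.4604 0.117  0.1227] [0.4599 0.1067 0.1234] 0.132
268 [0.4603 0.1168 0.1269] [0.4595 0.1069 0.1269] 0.128
273 [0.4606 0.1166 0.1316] [0.4596 0.107  0.1312] 0.124
278 [0.461  0.1164 0.1361] [0.46   0.1072 0.1356] 0.119
283 [0.4604 0.1164 0.1385] [0.4596 0.1074 0.1385] 0.117
288 [0.46   0.1164 0.1414] [0.4602 0.1075 0.1429] 0.115
293 [0.4583 0.1165 0.1419] [0.4574 0.1076 0.1416] 0.115
298 [0.4776 0.1136 0.1754] [0.4771 0.1076 0.1754] 0.077
[[0.00e+00 3.67e+02 4.57e-01 9.60e-02 5.93e-01]
 [0.00e+00 3.71e+02 4.59e-01 1.03e-01 5.95e-01]
 [0.00e+00 3.75e+02 4.56e-01 1.10e-01 5.93e-01]
 ...
 [1.76e+02 3.52e+02 4.82e-01 1.05e-01 7.40e-02]
 [1.76e+02 3.57e+02 4.81e-01 1.19e-01 7.50e-02]
 [1.76e+02 3.61e+02 4.80e-01 1.30e-01 7.50e-02]]
```

The visible finger front ends near z=0.10, well above the claimed tip, and the rim has not moved. The finger hasn't touched yet, so I keep going down while watching the force.

```bash
python3 -m inch '-1 0 0 .0015 0 0 0;-1 0 0 .0015 0 0 0'; python3 -m inch '-1 0 0 .0015 0 0 0;-1 0 0 .0015 0 0 0'; python3 -c "
from h import *
heights()"
```

```text
clock: 4.48
tool_pos: [0.4525, 0.1142, 0.0833]
eef_rot: [0.999, -0.04, 0.0, -0.0]
contact_force: [0.8, -0.9, 0.1]
opening: 0.009
finger_force: 0.0
clock: 4.65
tool_pos: [0.4523, 0.1141, 0.0801]
eef_rot: [0.999, -0.04, -0.0, 0.0]
contact_force: [1.1, 0.5, 1.3]
opening: 0.008
finger_force: 0.0
panel 76.7 corners [np.float64(78.6), np.float64(78.5), None, None]
near [[np.float64(81.1), np.float64(82.2), np.float64(84.8), np.float64(85.7), np.float64(85.8), None], [np.float64(82.5), np.float64(82.2), np.float64(84.8), np.float64(85.6), np.float64(85.6), None]]
far [[None, None, None, None, None, None], [None, None, None, None, None, None]]
left [[np.float64(80.5), np.float64(82.0), np.float64(83.6), np.float64(84.7), np.float64(85.5), np.float64(85.8)], [np.float64(80.2), np.float64(82.0), np.float64(83.4), np.float64(84.4), np.float64(85.4), np.float64(85.8)]]
right [[np.float64(79.8), np.float64(81.7), np.float64(83.4), np.float64(84.8), np.float64(85.9), np.float64(86.4)], [np.float64(79.8), np.float64(81.8), np.float64(83.5), np.float64(84.5), np.float64(85.7), np.float64(86.3)]]
[0.4522 0.1141 0.0799] [-0.7 -0.7 -0.7] 4.7
```

```bash
python3 -m inch '-1 0 0 .002 0 0 0;-1 0 0 .0015 0 0 0'; python3 -m inch '-1 0 0 .0015 0 0 0;-1 0 0 .0015 0 0 0';python3 -m inch '-1 0 0 .0015 0 0 0;-1 0 0 .0015 0 0 0'
```

```text
clock: 4.87
tool_pos: [0.4523, 0.1141, 0.0768]
eef_rot: [0.999, -0.04, 0.0, 0.0]
contact_force: [-1.5, 0.1, 7.0]
opening: 0.007
finger_force: 3.7
clock: 5.03
tool_pos: [0.4516, 0.1142, 0.074]
eef_rot: [0.999, -0.04, -0.001, 0.0]
contact_force: [-2.8, 1.2, 7.3]
opening: 0.005
finger_force: 3.7
clock: 5.2
tool_pos: [0.451, 0.1142, 0.071]
eef_rot: [0.999, -0.04, -0.001, 0.0]
contact_force: [-2.3, 1.2, 7.3]
opening: 0.008
finger_force: 3.6
```

Contact started at TCP z≈0.077 at about 7 N, so the rim is moving. I continue until the force rises at the stop.

```bash
python3 -m inch '-1 0 0 .001 0 0 0;-1 0 0 .001 0 0 0'; python3 -m inch '-1 0 0 .001 0 0 0;-1 0 0 .001 0 0 0'; python3 -c "
from h import *
heights()"
```

```text
clock: 5.37
tool_pos: [0.4508, 0.1142, 0.0689]
eef_rot: [0.999, -0.04, -0.001, 0.0]
contact_force: [-2.7, 0.1, 7.5]
opening: 0.008
finger_force: 3.4
clock: 5.53
tool_pos: [0.4508, 0.1142, 0.0677]
eef_rot: [0.999, -0.04, -0.001, 0.0]
contact_force: [-5.7, -0.0, 30.2]
opening: 0.004
finger_force: 14.9
panel 76.6 corners [np.float64(78.6), np.float64(78.5), None, None]
near [[np.float64(165.8), np.float64(78.5), np.float64(79.0), np.float64(79.3), np.float64(78.6), None], [np.float64(159.9), np.float64(78.5), np.float64(78.9), np.float64(79.3), None, None]]
far [[None, None, None, None, None, None], [None, None, None, None, None, None]]
left [[np.float64(80.4), np.float64(82.1), np.float64(83.7), np.float64(84.7), np.float64(85.6), np.float64(85.9)], [np.float64(80.1), np.float64(81.7), np.float64(83.4), np.float64(84.5), np.float64(85.4), np.float64(85.7)]]
right [[np.float64(79.8), np.float64(81.7), np.float64(83.5), np.float64(84.6), np.float64(85.9), np.float64(86.5)], [np.float64(79.6), np.float64(81.6), np.float64(83.3), np.float64(84.4), np.float64(85.6), np.float64(86.1)]]
[0.4508 0.1142 0.0678] [-3.8  0.1 16.5] 5.5833
```

The near rim is shut: its surface reads 79 mm against 78.6 mm at the corners, and the force rose to 30 N at the stop with TCP z≈0.068. Next is the far rim.

```bash
python3 -m inch '-1 0 0 -.015 0 0 0;-1 0 0 -.018 0 0 0;-1 .0375 0 0 0 0 0;-1 .0375 0 0 0 0 0;-1 .0375 0 0 0 0 0;-1 .037 0 0 0 0 0;-1 0 0 0 0 0 0;-1 0 0 0 0 0 0'; python3 -c "
from h import *
heights()"
```

```text
clock: 6.25
tool_pos: [0.6031, 0.1014, 0.0994]
eef_rot: [0.999, -0.041, 0.001, 0.0]
contact_force: [-1.2, -0.7, -0.3]
opening: 0.006
finger_force: 0.0
panel 76.2 corners [None, None, np.float64(78.6), np.float64(78.5)]
near [[None, None, None, None, None, None], [None, None, None, None, None, None]]
far [[None, np.float64(83.0), np.float64(84.4), np.float64(42.3), np.float64(42.9), np.float64(81.1)], [None, np.float64(83.7), np.float64(84.5), np.float64(42.2), np.float64(42.7), np.float64(80.1)]]
left [[None, None, None, None, None, None], [np.float64(81.3), np.float64(66.8), np.float64(66.4), np.float64(66.2), None, None]]
right [[None, None, None, None, None, None], [None, np.float64(82.3), np.float64(82.5), np.float64(83.0), np.float64(83.9), None]]
[0.6007 0.1018 0.0992] [-0.5  0.1  0.2] 6.3
```

```bash
python3 - <<'E'
from h import *
m=camera_model("wrist");p,d=snapshot("wrist");W=cloud("wrist",d,m);cv2.imwrite("pics/w3.png",p[:,:,::-1])
for u in(225,420):
    print(u,[(v,W[v,u].round(4).tolist()) for v in range(150,262,6)])
p,d=snapshot("top");cv2.imwrite("pics/t3.png",cv2.resize(p[150:260,210:370],(800,550),interpolation=cv2.INTER_CUBIC)[:,:,::-1]);
E
```

```text
225 [(150, [0.6446, 0.1749, 0.0006]), (156, [0.6398, 0.176, -0.0002]), (162, [0.6351, 0.1767, 0.0002]), (168, [0.6304, 0.1772, 0.0009]), (174, [0.6257, 0.1779, 0.0014]), (180, [0.6207, 0.1788, 0.001]), (186, [0.6158, 0.1797, 0.0009]), (192, [0.6109, 0.1803, 0.0014]), (198, [0.606, 0.181, 0.0019]), (204, [0.6056, 0.1759, 0.0193]), (210, [0.6053, 0.1714, 0.0347]), (216, [0.6137, 0.1576, 0.0766]), (222, [0.6118, 0.1563, 0.082]), (228, [0.6097, 0.1553, 0.0863]), (234, [0.6063, 0.1558, 0.0867]), (240, [0.6017, 0.1573, 0.0842]), (246, [0.5974, 0.1585, 0.0827]), (252, [0.593, 0.1596, 0.0813]), (258, [0.6354, 0.1226, 0.1822])]
420 [(150, [0.632, 0.0214, 0.0009]), (156, [0.6273, 0.0216, 0.0014]), (162, [0.6225, 0.0216, 0.0014]), (168, [0.6693, 0.095, 0.256]), (174, [0.6124, 0.0212, -0.0002]), (180, [0.6075, 0.0212, -0.0]), (186, [0.6026, 0.0214, 0.0006]), (192, [0.5975, 0.0213, 0.0003]), (198, [0.5952, 0.024, 0.0097]), (204, [0.5951, 0.0284, 0.0251]), (210, [0.5961, 0.0333, 0.0418]), (216, [0.605, 0.0439, 0.0787]), (222, [0.6033, 0.0454, 0.0839]), (228, [0.6005, 0.046, 0.0858]), (234, [0.5965, 0.0458, 0.0851]), (240, [0.5923, 0.0454, 0.0839]), (246, [0.5879, 0.045, 0.0825]), (252, [0.5838, 0.0449, 0.082]), (258, [0.631, 0.0735, 0.1815])]
```

View pics/w3.png

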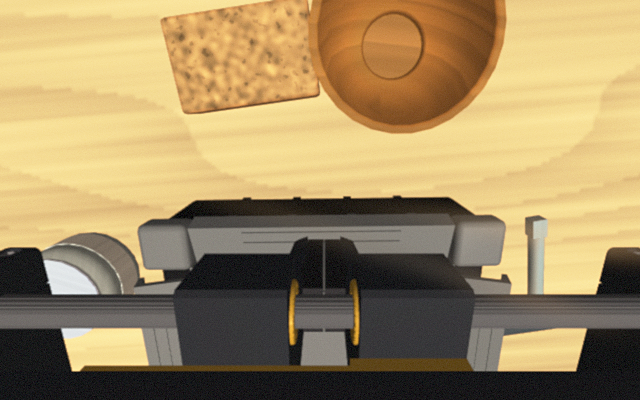

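View pics/t3.png

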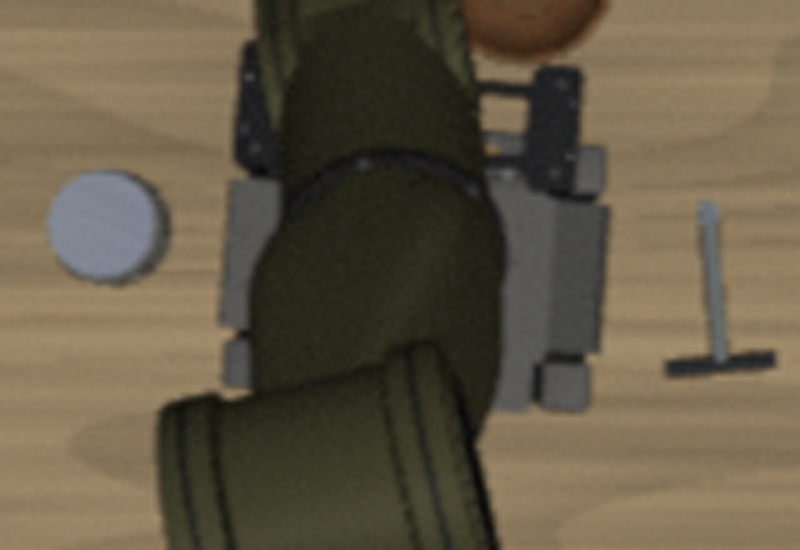

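The far rim's outer edge measures x≈0.608 at mid-length (row 222), so the press point is x≈0.599. The hand is within 2 mm of it, and nothing else has moved. I press down.

```bash
python3 -m inch '-1 -.001 0 .01 0 0 0;-1 0 0 .01 0 0 0;-1 0 0 .002 0 0 0;-1 0 0 .002 0 0 0;-1 0 0 .0015 0 0 0;-1 0 0 .0015 0 0 0;-1 0 0 .0015 0 0 0'; python3 -m inch '-1 0 0 .001 0 0 0;-1 0 0 .001 0 0 0'; python3 -m inch '-1 0 0 .001 0 0 0'
```

```text
clock: 6.98
tool_pos: [0.5991, 0.1023, 0.0715]
eef_rot: [0.999, -0.04, -0.001, 0.0]
contact_force: [-3.0, 0.0, 6.1]
opening: 0.007
finger_force: 3.3
clock: 7.15
tool_pos: [0.5993, 0.1023, 0.0696]
eef_rot: [0.999, -0.04, -0.001, 0.0]
contact_force: [-2.8, -0.5, 6.3]
opening: 0.008
finger_force: 3.3
clock: 7.23
tool_pos: [0.5993, 0.1023, 0.0686]
eef_rot: [0.999, -0.04, -0.001, 0.0]
contact_force: [-2.6, -0.6, 6.5]
opening: 0.006
finger_force: 3.4
```

```bash
python3 -m inch '-1 0 0 .001 0 0 0';  python3 -m inch '-1 0 0 .0007 0 0 0'
```

```text
clock: 7.32
tool_pos: [0.5993, 0.1022, 0.0679]
eef_rot: [0.999, -0.04, -0.001, 0.0]
contact_force: [-5.1, 0.5, 19.4]
opening: -0.0
finger_force: 9.2
clock: 7.4
tool_pos: [0.5994, 0.1023, 0.0679]
eef_rot: [0.999, -0.04, -0.001, 0.0]
contact_force: [-5.5, -0.7, 19.2]
opening: 0.004
finger_force: 9.6
```

The far rim is at its stop (19 N at TCP z 0.068). I go up and over to the left rim, then make a quarter turn.

```bash
python3 -m inch '-1 0 0 -.016 0 0 0;-1 0 0 -.02 0 0 0;-1 -.0185 -.026 0 0 0 0;-1 -.0185 -.026 0 0 0 0;-1 -.0185 -.026 0 0 0 0;-1 -.0185 -.026 0 0 0 0;-1 0 0 0 0 0 0'; python3 -c "
from h import *
print(get_state()['q'].round(2))
heights()"
```

```text
clock: 7.98
tool_pos: [0.5301, 0.2204, 0.1023]
eef_rot: [0.999, -0.035, -0.002, -0.003]
contact_force: [-0.7, 0.8, -0.9]
opening: 0.005
finger_force: 0.0
[-0.49  0.8   0.03  1.83 -0.06  0.51 -2.06]
panel 76.8 corners [None, None, None, np.float64(78.5)]
near [[None, None, np.float64(79.7), np.float64(79.3), np.float64(79.3), np.float64(79.3)], [None, None, None, None, None, None]]
far [[np.float64(78.7), np.float64(78.5), np.float64(78.9), np.float64(79.2), np.float64(79.0), np.float64(78.9)], [np.float64(78.6), np.float64(78.7), np.float64(79.0), np.float64(79.2), np.float64(79.0), np.float64(79.0)]]
left [[None, None, None, None, np.float64(85.9), np.float64(85.9)], [np.float64(80.5), np.float64(82.1), np.float64(83.7), np.float64(84.6), np.float64(85.2), np.float64(84.3)]]
right [[None, None, None, None, None, None], [None, None, None, None, None, None]]
[0.5323 0.2167 0.1024] [ 0.1 -0.7  0.7] 8.0333
```

Joint 7 is at -2.06, so I turn the other way (negative about tool z).

```bash
python3 -m inch '-1 0 0 0 0 0 -.1208;-1 0 0 0 0 0 -.1208;-1 0 0 0 0 0 -.1208;-1 0 0 0 0 0 -.1208;-1 0 0 0 0 0 -.1208;-1 0 0 0 0 0 -.1208;-1 0 0 0 0 0 -.1208;-1 0 0 0 0 0 -.1208;-1 0 0 0 0 0 -.1208;-1 0 0 0 0 0 -.1208;-1 0 0 0 0 0 -.1208;-1 0 0 0 0 0 -.1208;-1 0 0 0 0 0 -.1208;-1 0 0 0 0 0 0;-1 0 0 0 0 0 0'; python3 - <<'E'
from h import *
print(get_state()["tool_pos"].round(4),get_state()["q"].round(2))
m=camera_model("wrist");p,d=snapshot("wrist");W=cloud("wrist",d,m);cv2.imwrite("pics/w4.png",p[:,:,::-1])
for u in(200,220,430,450):
    print(u,[(v,W[v,u].round(4).tolist()) for v in range(196,256,6)])
E
```

```text
clock: 9.28
tool_pos: [0.5355, 0.2105, 0.1023]
eef_rot: [0.737, 0.676, -0.0, 0.0]
contact_force: [-0.2, -0.7, 0.6]
opening: 0.003
finger_force: 0.0
[0.5355 0.2105 0.1023] [-0.24  0.82 -0.38  1.82  0.5   0.6  -1.01]
200 [(196, [0.4318, 0.2189, 0.0015]), (202, [0.4306, 0.2137, 0.001]), (208, [0.4299, 0.2087, 0.0017]), (214, [0.4571, 0.2226, 0.0669]), (220, [0.4605, 0.2216, 0.0763]), (226, [0.4609, 0.2186, 0.0788]), (232, [0.4602, 0.2149, 0.0791]), (238, [0.4593, 0.211, 0.0787]), (244, [0.458, 0.2066, 0.0774]), (250, [0.4578, 0.2032, 0.0787])]
220 [(196, [0.4478, 0.2171, -0.0001]), (202, [0.4473, 0.2122, 0.001]), (208, [0.4607, 0.218, 0.0402]), (214, [0.4701, 0.2218, 0.0679]), (220, [0.4725, 0.2205, 0.0764]), (226, [0.4725, 0.2174, 0.0782]), (232, [0.4722, 0.2139, 0.0791]), (238, [0.4712, 0.2097, 0.0782]), (244, [0.4708, 0.2062, 0.0789]), (250, [0.47, 0.2021, 0.0786])]
430 [(196, [0.6218, 0.2025, 0.0019]), (202, [0.6227, 0.1964, -0.0009]), (208, [0.6222, 0.1917, 0.0008]), (214, [0.5989, 0.2127, 0.0744]), (220, [0.5976, 0.2104, 0.0786]), (226, [0.5977, 0.2065, 0.0782]), (232, [0.5979, 0.2023, 0.0775]), (238, [0.5978, 0.1986, 0.078]), (244, [0.5975, 0.1951, 0.0788]), (250, [0.5976, 0.191, 0.0785])]
450 [(196, [0.6391, 0.2004, -0.0003]), (202, [0.639, 0.1954, 0.0004]), (208, [0.639, 0.1902, 0.0006]), (214, [0.6393, 0.1846, 0.0001]), (220, [0.61, 0.2087, 0.0769]), (226, [0.6102, 0.2048, 0.0767]), (232, [0.6104, 0.2007, 0.0762]), (238, [0.6103, 0.197, 0.0768]), (244, [0.6399, 0.1569, -0.0001]), (250, [0.6396, 0.1517, 0.0008])]
```

View pics/w4.png

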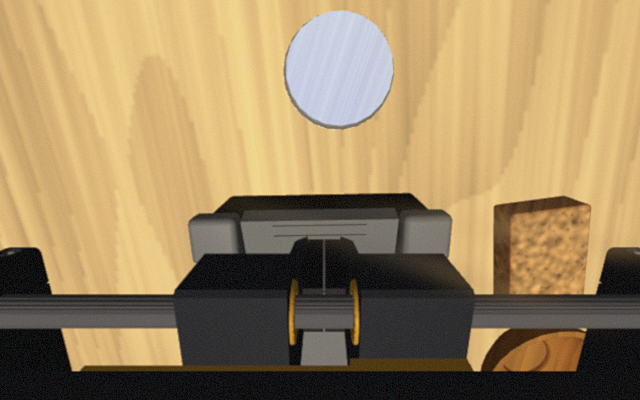

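The left rim is under the fingertips, with its strip spanning columns 245–398 at rows 210–250. The tin is clear ahead at (340,70). The press point is within 2 mm, so I press down.

```bash
python3 -m inch '-1 -.001 0 .012 0 0 0;-1 0 0 .012 0 0 0;-1 0 0 .002 0 0 0;-1 0 0 .002 0 0 0;-1 0 0 .0015 0 0 0;-1 0 0 .0015 0 0 0;-1 0 0 .0015 0 0 0'; python3 -m inch '-1 0 0 .001 0 0 0;-1 0 0 .001 0 0 0';python3 -m inch '-1 0 0 .0005 0 0 0'
```

```text
clock: 9.92
tool_pos: [0.5348, 0.2109, 0.0707]
eef_rot: [0.735, 0.678, -0.0, 0.0]
contact_force: [-2.1, -1.2, 7.3]
opening: 0.001
finger_force: 3.5
clock: 10.08
tool_pos: [0.5349, 0.2111, 0.0688]
eef_rot: [0.735, 0.678, 0.0, 0.0]
contact_force: [-1.2, -0.5, 6.6]
opening: 0.005
finger_force: 3.4
clock: 10.17
tool_pos: [0.5349, 0.2111, 0.0683]
eef_rot: [0.735, 0.678, 0.0, 0.0]
contact_force: [-2.2, -0.5, 7.2]
opening: -0.001
finger_force: 3.4
```

```bash
python3 -m inch '-1 0 0 .001 0 0 0';  python3 -m inch '-1 0 0 .0005 0 0 0'
```

```text
clock: 10.25
tool_pos: [0.535, 0.2111, 0.0678]
eef_rot: [0.735, 0.678, 0.0, 0.0]
contact_force: [-5.2, -2.8, 20.8]
opening: 0.008
finger_force: 10.4
clock: 10.33
tool_pos: [0.5349, 0.2111, 0.0678]
eef_rot: [0.735, 0.678, 0.0, 0.001]
contact_force: [-4.9, -2.2, 20.0]
opening: 0.005
finger_force: 10.0
```

The left rim is at its stop. Next is the right rim.

```bash
python3 -m inch '-1 0 0 -.016 0 0 0;-1 0 0 -.02 0 0 0;-1 -.0345 0 0 0 0 0;-1 -.0345 0 0 0 0 0;-1 -.0345 0 0 0 0 0;-1 -.0345 0 0 0 0 0;-1 -.0345 0 0 0 0 0;-1 -.0345 0 0 0 0 0;-1 0 0 0 0 0 0;-1 0 0 0 0 0 0;-1 0 0 0 0 0 0'; python3 -c "
from h import *
heights()"
```

```text
clock: 11.25
tool_pos: [0.5185, 0.0053, 0.1022]
eef_rot: [0.735, 0.678, 0.001, -0.0]
contact_force: [0.0, 1.1, 0.3]
opening: 0.006
finger_force: 0.0
panel 76.6 corners [np.float64(78.7), None, np.float64(78.4), None]
near [[np.float64(78.6), np.float64(78.6), np.float64(79.0), np.float64(79.2), np.float64(79.1), np.float64(79.1)], [None, None, None, None, None, None]]
far [[np.float64(78.5), np.float64(78.3), np.float64(78.8), np.float64(79.0), np.float64(78.9), np.float64(78.8)], [None, None, None, None, None, None]]
left [[None, None, None, None, None, None], [None, None, None, None, None, None]]
right [[np.float64(201.0), np.float64(81.6), np.float64(83.5), np.float64(84.6), np.float64(85.8), np.float64(86.6)], [np.float64(80.3), np.float64(81.7), np.float64(83.4), np.float64(84.5), np.float64(86.0), np.float64(86.4)]]
[0.5185 0.0062 0.1022] [ 0.3 -0.1  0.7] 11.3
```

```bash
python3 -m inch '-1 0 0 .012 0 0 0;-1 0 0 .012 0 0 0;-1 0 0 .002 0 0 0;-1 0 0 .002 0 0 0;-1 0 0 .0015 0 0 0;-1 0 0 .0015 0 0 0;-1 0 0 .0015 0 0 0'; python3 -m inch '-1 0 0 .001 0 0 0;-1 0 0 .001 0 0 0';python3 -m inch '-1 0 0 .0007 0 0 0'; python3 -m inch '-1 0 0 .0008 0 0 0'
```

```text
clock: 11.88
tool_pos: [0.5187, 0.0058, 0.0706]
eef_rot: [0.735, 0.679, 0.0, 0.0]
contact_force: [-0.8, -0.4, 6.7]
opening: 0.001
finger_force: 3.6
clock: 12.05
tool_pos: [0.5187, 0.0056, 0.0686]
eef_rot: [0.735, 0.678, 0.0, 0.001]
contact_force: [-1.1, -1.2, 7.3]
opening: 0.004
finger_force: 3.5
clock: 12.13
tool_pos: [0.5187, 0.0056, 0.0679]
eef_rot: [0.735, 0.678, 0.0, 0.001]
contact_force: [-1.7, -0.9, 13.2]
opening: 0.0
finger_force: 6.6
clock: 12.22
tool_pos: [0.5188, 0.0056, 0.0678]
eef_rot: [0.735, 0.679, 0.0, 0.001]
contact_force: [-3.2, -2.5, 23.1]
opening: 0.01
finger_force: 11.3
```

All four are at their stops. I retreat up and away to the right, then check.

```bash
python3 -m inch '-1 0 0 -.02 0 0 0;-1 0 0 -.035 0 0 0;-1 0 0 -.035 0 0 0;-1 -.03 0 -.025 0 0 0;-1 -.04 0 -.01 0 0 0;-1 -.04 0 -.01 0 0 0;-1 -.04 0 0 0 0 0;-1 -.04 0 0 0 0 0;-1 0 0 0 0 0 0;-1 0 0 0 0 0 0;-1 0 0 0 0 0 0'; python3 - <<'E'
from h import *
heights()
p,d=snapshot("wrist");cv2.imwrite("pics/w5.png",p[:,:,::-1])
p,d=snapshot("top");W=cloud("top",d);p0=np.load("topp0.npy")
box=(abs(W[...,0]-.53)<.15)&(abs(W[...,1]-.11)<.16)&(W[...,2]>.068)&(W[...,2]<.1)
print(box.sum(),cv2.minAreaRect((W[box][:,:2]*1000).astype(np.float32)),np.percentile(W[box][:,2],[50,95,99]))
cv2.imwrite("pics/t5.png",np.vstack([p0[130:270,170:370],p[130:270,170:370]]).repeat(2,0).repeat(2,1)[:,:,::-1])
E
```

```text
clock: 13.13
tool_pos: [0.5031, -0.1831, 0.2014]
eef_rot: [0.735, 0.679, 0.001, -0.0]
contact_force: [0.4, 0.6, -0.5]
opening: 0.01
finger_force: 0.0
panel None corners [None, None, None, None]
near [[None, None, None, None, None, None], [None, None, None, None, None, None]]
far [[None, None, None, None, None, None], [None, None, None, None, None, None]]
left [[None, None, None, None, None, None], [None, None, None, None, None, None]]
right [[None, None, None, None, None, None], [None, None, None, None, None, None]]
[ 0.5033 -0.1824  0.2014] [-0.5  0.2  0.3] 13.1833
3908 ((526.5765380859375, 109.47750854492188), (226.07215881347656, 166.5442352294922), 86.14775848388672) [0.07534808 0.08071104 0.08266736]
```

View pics/t5.png

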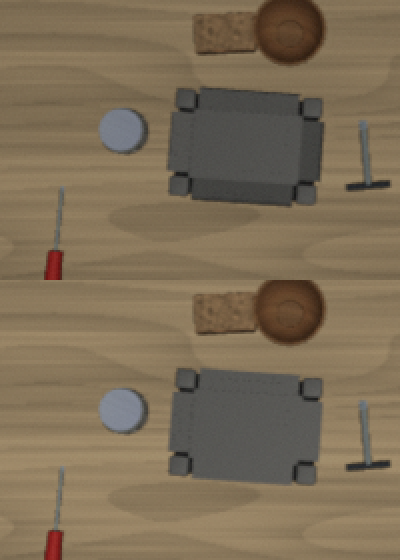

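View pics/w5.png

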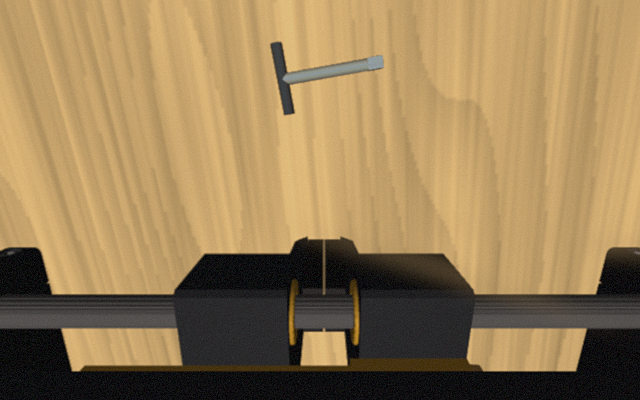

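In the before/after top view, all four rims now have the same shade as the panel. The lid centre moved less than 0.5 mm, the bystanders are where they were, and the hand is clear.

```bash
python3 -c "
from plant import r
print(r.finish_job())"
```

```text
the job is handed in; nothing more can be done
None
```

I pressed all four rim sections down to their firm stops, in the order near, far, left, right. The case stayed within about 0.5 mm of its place, nothing around it moved, and the job is handed in with the hand clear.

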